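# Free the bracket from the left-hand screw clamp and bin it with its own kind

## Robot

A 6-joint arm with a two-finger parallel gripper is mounted at the origin on the work surface. World frame = base frame: x ahead of the robot, y to its left, z up, the work surface at z = 0. Lengths are in mm, angles in rad, forces in N, time in s.
With the tool pointing down it reaches from about 275 to 975 mm from the base axis. Payload 8.4 kg.
Tool frame: the origin (TCP) lies on the centre line of the jaws, within the pads' length; the fingertips stand 14 mm ahead of it and the grasp point (between the pads) lies 5 mm behind it; z points along the fingers, y is the direction in which the jaws open and shut (so a half turn about z gives the same grasp; the last joint's range is limited). The gripper opens to 92 mm and grips with 3 to 60 N. Pads are 20 mm wide; open, the fingers measure 128 mm over their backs; the gripper's body (75 mm by 189 mm) begins 69 mm behind the grasp point.
Start: joints at [1.156, 0.353, 1.633, -0, 1.155, -0.002], TCP at [250.734, 572.503, 193.783] pointing down, gripper open.
Joint ranges: [-2.63, 2.63], [-0.92, 2.1], [0.06, 2.66], [-1.3, 4.44], [0, 2.69], [-3.02, 3.02]. Speed limits (rad/s): [2.22, 2.22, 2.79, 3.14, 3.14, 3.14].

## Interface

Orientations are given as a 3x3 rotation matrix whose columns are the frame's x, y, z axes.
In Python, from plant import ctrl, cams, order gives the robot as it stands.
- The arm moves only by the shell command python3 -m handwheel 'ROWS' [OPENING] [FORCE]. ROWS is JSON, a list of rows, each a list of 2 entries, a list of its own where there are three numbers: the shift along the tool's x, y, z in m, then the turn, a rotation vector about the tool's x, y, z in rad. A call has 1 to 20 rows; each row is the pose to reach, as a shift and turn from the pose commanded when the call began, along the tool's axes at that moment; what a row does not reach only later rows make up. A row lasts 1/12 s, in which the tool goes at most 41.7 mm and 7.16 degrees, less where a joint would pass 70% of its speed; a pose out of reach is approached as far as the arm can. A call with a gripper value outside its range is refused whole. OPENING is the finger opening in m, from 0 to 0.0919, set as the call begins (- or left out, the last holds). The fingers move at their own pace and stop on an object; FORCE is the grip in N (left out, the last holds). Time passes only in rows, so rows that repeat a pose let the fingers close. It gives the time, the measured TCP pose, the force and the opening at its end, in the units of the state.
- ctrl.read_state(): the state, without advancing time (a new reading comes with each control period).
- cams.grab_frame(name): name is "side" or "top" or "wrist"; returns (picture, depth): 480x640x3 uint8, red, green, blue; 480x640 float32, mm along the optical axis (not along the pixel's ray), 0 where there is no reading.
- cams.camera_info(name): a dict with "mtx" (3x3 intrinsics, pixels), "world_from_camera" (4x4, takes a point from camera to world coordinates). Camera axes: x right, y down, z forward; pixel columns grow to the right and rows downward; lengths in mm; the calibration is good to about 2 mm. A picture is of the moment at which its call begins: read the wrist's pose just before it. camera_info takes no time and is no camera call; for the wrist camera it gives the pose at the moment of the call.
- order.close_job(): hands the job in, once; it reports no verdict.
The state is a dict: "time_s": time; "joints": joint angles; "joint_velocities": joint speeds; "joint_torque": joint torques, N m; "position": TCP position; "tool_rot": TCP orientation; "force": force on the tool from outside, world axes, zero at the start; "torque": the same for the moment, N m; "finger_gap": finger opening in mm.
Only numpy, scipy, OpenCV 4.12 (cv2) and the standard library are available. Lean on these libraries where they do the work, as an engineer would, in place of code of your own. Each camera call takes 0.05 s, during which the arm holds its last target.

## Task

The bracket in the red clamp is held by a left-hand screw: loosen it by turning the black bar handle clockwise (seen from above) about a quarter turn, as far as it easily goes, never forcing it the tight way nor wrenching at the bracket while it is locked. Then draw the bracket out of the clamp's open front and set it down gently, standing flat on its foot, in the bin that holds the bracket of the same hand, not its mirror image; leave the screw loose and do not disturb the bottle, cup or spanner.

Things in the scene. Friction and masses are not known exactly. Their poses are not given: they have to be found in the camera images.
- fixture: Red clamp bolted to the bench: dark steel base plate 210 x 74 x 15 mm (135 mm to the front of the origin, 75 mm behind), red column at the back, red arm 44 mm wide over the top (48 to 70 mm above the bench). Origin on the bench under the screw axis; -x points out of its open front, z up.
- handle_grip (a point): Centre of the black bar handle on top of the vertical screw: bar 74 long x 14 thick x 22 mm high; point on the screw axis half-way up the bar, 100 mm above the bench when tight, 30 mm above the red arm's top. x along the bar (its +x end marked white), y across the 14 mm, z up; turns with the bar. Free above; 12 mm round stem below.
- screw (a joint): Angle of the screw (rad), growing clockwise seen from above; 0 = tight, a rigid stop (it cannot turn anticlockwise from there). Left-hand fast thread: clockwise loosens it and raises screw and bar 4 mm per rad, to a rigid loose stop at 1.7. Friction torque about 0.18 N m, so it stays where it is left. Starts tight (0 to 0.04).
- bar (a joint): Twist of the bar handle on the screw (rad, clockwise positive, 0 when let go): the bar drives the screw through a torsion spring of 3.5 N m per rad, so the twist shows the torque applied, about +0.05 while loosening. The bar's own angle is screw plus twist. A twist below -0.12 (anticlockwise, about 0.4 N m) is forcing the screw tighter.
- spindle: The screw. Origin on its axis, half a millimetre below the 32 mm round steel pressing foot at its lower end, level with the top of the bracket's foot when tight; it rises as the screw turns. A brass nib 11 mm wide reaches 3.5 mm down into the hole of the bracket's foot and locks the bracket until about 0.9 rad; at 1.4 rad it is 2 mm clear. It cannot take the bracket pulling at it with over 40 N.
- bracket_center (a point): Bare aluminium left-hand angle bracket, 134 long x 50 wide x 100 mm high, plates 8 mm thick, 0.2 to 0.4 kg. Point at the middle of its length and width, 50 mm above its underside. x runs from the upright flange to the free end of the foot, z up. Flange (50 wide, full height) at the -x end; gusset 55 long x 40 mm high stands on the foot behind the flange along the +y edge (left, seen along +x).
- bracket_flange (a point): Point in the middle of the bracket's upright flange (8 mm thick along x, 50 mm wide along y), 15 mm below its top edge, 85 mm above its underside and 63 mm to -x of the bracket's centre; frame as the bracket's. The flange can be gripped here from above, closing along x; the gusset ends 37 mm below this point.
- bin_left: Blue open bin, 210 (x) x 200 (y) x 50 mm high, walls and floor 5 mm, fixed; origin under its centre, z up. A left-hand bracket (same as the clamped one) is fixed in it, standing on the floor, length along x, flange at the -x end, in the strip y = +38 to +88 mm. The two bins change places from start to start.
- bin_left_space (a point): Middle of the free floor of the blue bin, on the floor's upper face, 5 mm above the bench and 30 mm to -y of the bin's centre; axes as the bin's. Free floor: 200 mm along x, from 65 mm to -y to 68 mm to +y of this point. The bracket goes in with its length along the bin's x, either way round.
- bin_right: Yellow open bin of the same size, fixed, holding a right-hand (mirror-image) bracket in the same way: the wrong bin.
- oil_bottle: White bottle, 52 mm wide, 130 mm high, origin at its underside: bystander, not to be moved.
- cup: White cup, 72 mm wide, 80 mm high, origin at its underside: bystander, not to be moved.
- spanner: Steel spanner 150 mm long lying on the bench, origin at its underside: bystander, not to be moved.
- bracket: The same bracket; origin in the middle of its underside. At the start it stands on the base plate, 15 mm above the bench, its x along the fixture's x, the 20 mm hole of its foot (42 mm to +x of the origin) under the screw, the flange outside the open front. Once loose, slide it level (not raised over 2 mm) at least 45 mm to the fixture's -x; then it can be lifted.
Not all that is in view belongs to the job. Of the things like the bracket, leave any that is orange; of the rest the larger one is meant.

How it is judged:
By the outcome, as a careful person would: the job done as asked, in the order asked, and still so for the second after the job is handed in, with the robot touching nothing.
It also fails if it takes over 53 s, if anything falls off the work surface, if the arm or the gripper's body presses on something with over 40 N, if the wrist force passes 120 N, or if a joint passes its speed limit or range.

## Working session

There is one attempt and no reset: what is moved stays moved. The work goes in short steps, Python scripts to look and compute and a shell command to move; the robot and the scene stay as the last step left them, time stands still between calls to the robot, and variables do not carry over. Pictures are saved under pics/ and viewed, and the job is handed in when it is done.

```bash
ls; mkdir -p pics; python3 - <<'E'
from plant import ctrl,cams,order
import cv2,numpy as np
s=ctrl.read_state();print(s)
for n in ("side","top","wrist"):
    i=cams.camera_info(n);print(n,np.array(i["mtx"]).tolist(),np.round(i["world_from_camera"],3).tolist())
    p,d=cams.grab_frame(n)
    cv2.imwrite(f"pics/{n}0.png",p[:,:,::-1]);np.savez(f"pics/{n}0.npz",p=p,d=d,m=i["mtx"],w=i["world_from_camera"])
E
```

```text
pics
{'time_s': 0.0, 'joints': array([ 1.15560635e+00,  3.53669913e-01,  1.63411625e+00,  7.29697808e-06,
        1.15518884e+00, -2.37957699e-03]), 'joint_velocities': array([-0.00108871,  0.00085579, -0.00166454, -0.00037395,  0.00048558,
        0.00035606]), 'joint_torque': array([ 6.06261910e-04, -5.93834102e+01, -3.34214580e+01,  6.96047070e-02,
        2.36697786e-02, -5.56921259e-05]), 'position': array([250.51904965, 572.03307053, 193.05776986]), 'tool_rot': array([[-9.15995766e-01,  4.01187537e-01, -5.63699736e-04],
       [ 4.01187933e-01,  9.15994896e-01, -1.26221511e-03],
       [ 9.96110972e-06, -1.38233323e-03, -9.99999045e-01]]), 'force': array([-0.34390637,  0.67177672,  0.46977917]), 'torque': array([ 0.02496559, -0.03517771,  0.00549876]), 'finger_gap': 91.59686976776356}
side [[471.6367146700138, 0.0, 323.0085772653341], [0.0, 471.6367146700138, 242.97059691317043], [0.0, 0.0, 1.0]] [[0.762, -0.297, 0.575, 79.068], [-0.647, -0.355, 0.674, -654.588], [0.004, -0.886, -0.463, 545.161], [0.0, 0.0, 0.0, 1.0]]
top [[515.2851744954745, 0.0, 318.14003387983314], [0.0, 515.2851744954745, 244.31685423096187], [0.0, 0.0, 1.0]] [[0.009, -0.998, 0.063, 549.563], [-1.0, -0.008, 0.012, -13.258], [-0.012, -0.063, -0.998, 1200.258], [0.0, 0.0, 0.0, 1.0]]
wrist [[344.0935530203772, 0.0, 323.31519155398365], [0.0, 344.0935530203772, 240.9278086317384], [0.0, 0.0, 1.0]] [[0.401, 0.877, 0.263, 175.977], [0.916, -0.384, -0.116, 605.006], [-0.001, 0.288, -0.958, 383.73], [0.0, 0.0, 0.0, 1.0]]
```

View pics/top0.png

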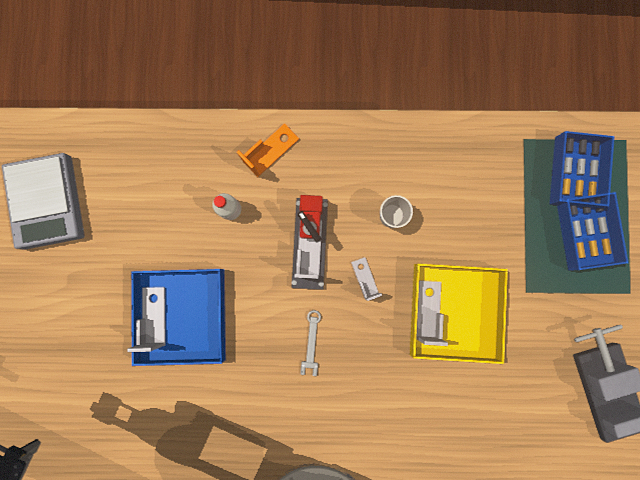

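View pics/side0.png

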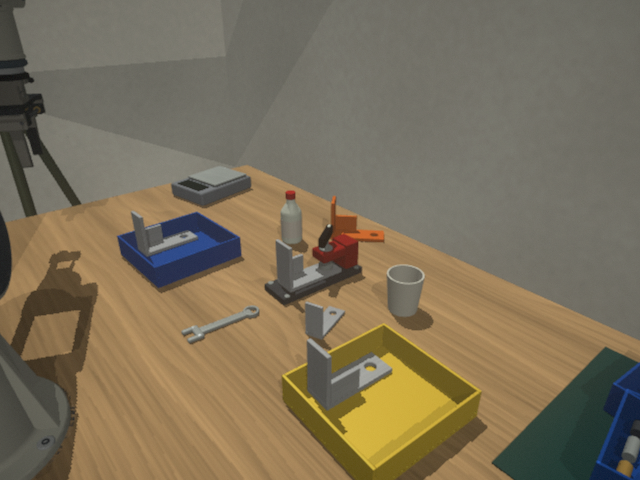

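View pics/wrist0.png

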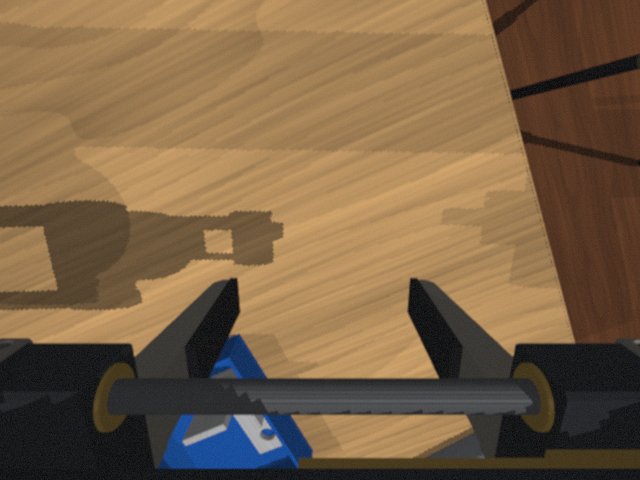

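The top view shows three loose or clamped things like the bracket:
- Orange bracket at top pixel (270,150). It is excluded.
- Small grey bracket lying at (367,279).
- Larger grey bracket in the red clamp at (309,262). This is the one meant.

The blue bin is at (178,317), with its bracket's gusset on the left. The yellow bin is at (460,314), with the mirror-image bracket. The bottle is at (226,207), the cup at (397,211) and the spanner at (312,343). I'll confirm with an enlarged crop.

```bash
cat > h.py <<'E'
import numpy as np,cv2
def load(f):
    z=np.load(f);return z['p'],z['d'],z['m'],z['w']
def ray(m,w,uv,z):
    uv=np.atleast_2d(np.array(uv,float));d=np.c_[uv,np.ones(len(uv))]@np.linalg.inv(m).T@w[:3,:3].T
    t=(z-w[2,3])/d[:,2];return w[:3,3]+t[:,None]*d
def dep(m,w,d):
    v,u=np.mgrid[:480,:640];P=np.stack([u,v,np.ones_like(u)],-1)@np.linalg.inv(m).T*d[...,None]
    return P@w[:3,:3].T+w[:3,3]
E
python3 - <<'E'
from h import *
p,d,m,w=load('pics/top0.npz')
c=p[185:300,270:350,::-1];c1=cv2.resize(c,None,fx=5,fy=5,interpolation=cv2.INTER_CUBIC)
p2,d2,m2,w2=load('pics/side0.npz')
c2=cv2.resize(p2[210:310,260:370,::-1],None,fx=3.6,fy=3.6,interpolation=cv2.INTER_CUBIC)
o=np.zeros((575,800,3),np.uint8);o[:575,:400]=c1;o[:360,402:798]=c2
cv2.imwrite('pics/crop0.png',o)
P=dep(m,w,d)
hsv=cv2.cvtColor(p,cv2.COLOR_RGB2HSV)
# red arm, base, blue bin
v,u=np.mgrid[:480,:640]
roi=(u>270)&(u<350)&(v>185)&(v<300)
red=roi&(hsv[...,1]>150)&((hsv[...,0]<8)|(hsv[...,0]>172))&(hsv[...,2]>60)
print('red z',np.percentile(P[red][:,2],[5,50,95]),cv2.minAreaRect(P[red&(P[...,2]>60)][:,:2].astype(np.float32)))
black=roi&(P[...,2]>85)&(hsv[...,2]<90)
print('black',black.sum(),P[black].mean(0),cv2.minAreaRect(P[black][:,:2].astype(np.float32)))
br=roi&(P[...,2]>104)
print('z>104',br.sum(),P[br].mean(0),cv2.minAreaRect(P[br][:,:2].astype(np.float32)))
base=roi&(P[...,2]>8)
print('all>8',cv2.minAreaRect(P[base][:,:2].astype(np.float32)))
blue=(hsv[...,0]>100)&(hsv[...,0]<125)&(hsv[...,1]>120)&(u<240)&(u>110)&(v>250)&(v<380)
print('blue rim',cv2.minAreaRect(P[blue&(P[...,2]>42)&(P[...,2]<55)][:,:2].astype(np.float32)))
E
```

```text
red z [66.02429319 72.05880106 77.08249567] ((639.4981689453125, 15.584564208984375), (181.8885498046875, 50.965919494628906), 2.128204345703125)
black 193 [650.94859593  16.97251629 120.89669746] ((619.45361328125, 11.74017333984375), (146.90048217773438, 38.43097686767578), 11.38560676574707)
z>104 363 [615.51567314  16.30522812 257.9092414 ] ((617.7721557617188, 15.305484771728516), (61.675052642822266, 141.7588348388672), 88.07598876953125)
all>8 ((626.7077026367188, 20.948694229125977), (74.32037353515625, 209.3352813720703), 87.78699493408203)
blue rim ((457.7764892578125, 315.35211181640625), (209.1385040283203, 200.9607391357422), 2.0885136127471924)
```

View pics/crop0.png

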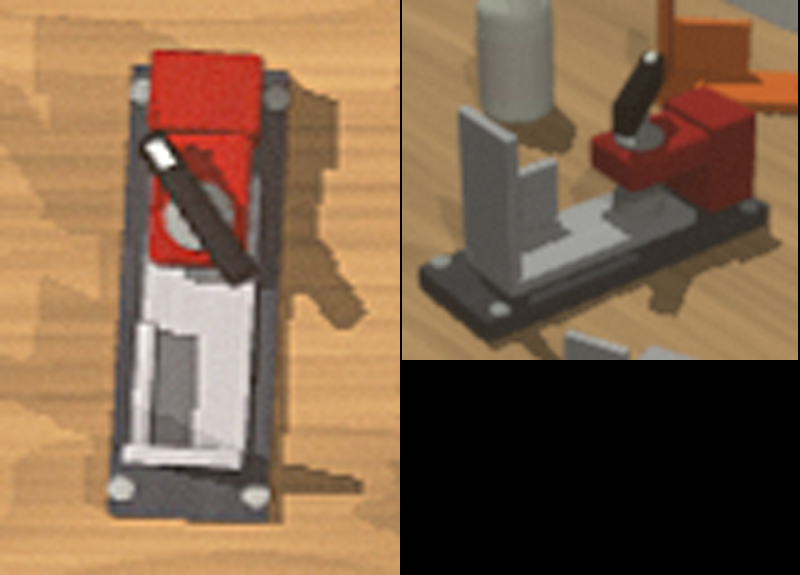

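The crop confirms it. The clamped bracket is the larger bare grey one, its gusset is on the +y (left) side, and the handle's white end points up-left at about (301,215). Next I'll refine the positions.

```bash
python3 - <<'E'
from h import *
p,d,m,w=load('pics/top0.npz')
e=ray(m,w,[(301.2,214.2),(318.8,240)],111);print(e,e.mean(0),np.degrees(np.arctan2(*(e[0]-e[1])[[1,0]])),np.linalg.norm(e[0]-e[1]))
c=lambda x,y:(270+x/5-.4,185+y/5-.4)
# flange top edge corners (crop): 
f=ray(m,w,[c(122,450),c(242,460)],115);print('flange',f,f.mean(0))
# washer/screw hub
b=ray(m,w,[c(110,515),c(272,521),c(288,72),c(134,66)],15);print('base',b,b.mean(0))
ax=(b[2]+b[3]-b[0]-b[1])/2;ax/=np.linalg.norm(ax);print(np.degrees(np.arctan2(ax[1],ax[0])),b.mean(0)+30*ax)
bin_=ray(m,w,[(131,271),(223,269),(226,363),(132,365)],50);print('bin',bin_.mean(0),bin_)
R=__import__('plant').ctrl.read_state()
T=R['tool_rot'];print(T.T@(np.array([655,20,150])-R['position']))
E
```

```text
[[682.13000801  36.84766762 111.        ]
 [627.42827184  -1.083785   111.        ]] [654.77913992  17.88194131 111.        ] 34.73833653546136 66.56632059665148
flange [[ 5.53737903e+02  5.03887748e+01  1.15000000e+02]
 [ 5.49998294e+02 -1.43083969e-01  1.15000000e+02]] [551.86809805  25.12284542 115.        ]
base [[524.30163614  61.40348465  15.        ]
 [522.25543835 -12.94255485  15.        ]
 [729.6981787  -18.61690399  15.        ]
 [731.97996325  52.82898444  15.        ]] [627.05880411  20.66825256  15.        ]
-1.9658808001795922 [657.04114708  19.63912173  15.        ]
bin [458.10461537 311.35052361  50.        ] [[558.72690005 419.4959391   50.        ]
 [565.04355511 213.12872097  50.        ]
 [357.66239329 202.17590055  50.        ]
 [350.98561305 410.60153382  50.        ]]
[-591.95545825 -343.50739699   43.59670396]
```

```bash
python3 -m handwheel '[[[-0.06,-0.034,0],[0,0,-0.1]],[[-0.593,-0.343,0.0],[0,0,-1.02]],[[-0.593,-0.343,0.0],[0,0,-1.02]],[[-0.593,-0.343,0.0],[0,0,-1.02]],[[-0.593,-0.343,0.0],[0,0,-1.02]],[[-0.593,-0.343,0.0],[0,0,-1.02]],[[-0.593,-0.343,0.0],[0,0,-1.02]],[[-0.593,-0.343,0.0],[0,0,-1.02]],[[-0.593,-0.343,0.0],[0,0,-1.02]],[[-0.593,-0.343,0.0],[0,0,-1.02]],[[-0.593,-0.343,0.0],[0,0,-1.02]],[[-0.593,-0.343,0.0],[0,0,-1.02]],[[-0.593,-0.343,0.0],[0,0,-1.02]],[[-0.593,-0.343,0.0],[0,0,-1.02]],[[-0.593,-0.343,0.0],[0,0,-1.02]],[[-0.593,-0.343,0.0],[0,0,-1.02]],[[-0.593,-0.343,0.0],[0,0,-1.02]],[[-0.593,-0.343,0.0],[0,0,-1.02]],[[-0.593,-0.343,0.0],[0,0,-1.02]],[[-0.593,-0.343,0.0],[0,0,-1.02]]]' 0.05 20
cat > look.py <<'E'
import sys
from plant import ctrl,cams
import cv2,numpy as np
tag=sys.argv[1]
s=ctrl.read_state();print(round(s['time_s'],2),s['position'].round(1),'yaw_y',np.degrees(np.arctan2(s['tool_rot'][1,1],s['tool_rot'][0,1])).round(2),s['joints'].round(2),s['force'].round(1),s['torque'].round(2),round(s['finger_gap'],1))
for n in sys.argv[2:]:
    i=cams.camera_info(n);p,d=cams.grab_frame(n)
    cv2.imwrite(f"pics/{n}{tag}.png",p[:,:,::-1]);np.savez(f"pics/{n}{tag}.npz",p=p,d=d,m=i["mtx"],w=i["world_from_camera"])
E
python3 look.py 1 wrist top
```

```text
time_s: 1.82
position: [655.6, 20.6, 193.2]
tool_rot: [[-0.822, -0.57, -0.001], [-0.57, 0.822, 0.0], [0.001, 0.001, -1.0]]
force: [-0.8, 1.0, -0.8]
finger_gap: 49.9
1.82 [655.6  20.6 193.2] yaw_y 124.75 [ 0.03  0.4   1.56  0.    1.18 -2.15] [-0.8  1.  -0.8] [ 0.06  0.03 -0.  ] 49.9
```

View pics/wrist1.png

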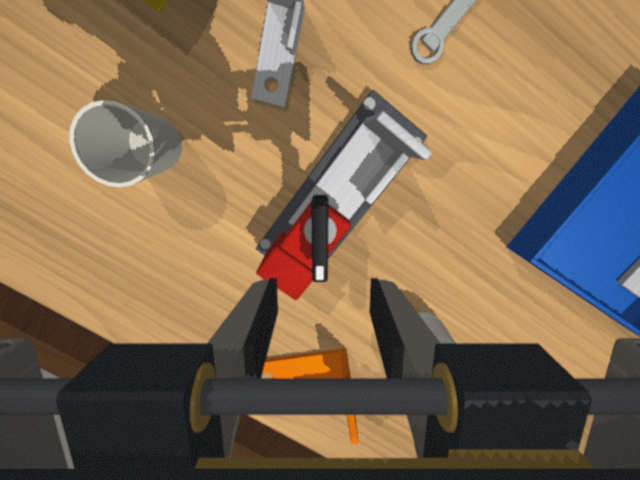

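The wrist view shows the bar handle vertical in the picture, with its far end at (320,197) and its white near end at (320,280). It is roughly aligned between the jaws.

```bash
python3 - <<'E'
from h import *
p,d,m,w=load('pics/wrist1.npz')
roi=np.zeros((480,640),bool);roi[190:284,308:332]=1
g=p.max(2)
dark=(roi&(g<60)).astype(np.uint8)
n,l,st,ce=cv2.connectedComponentsWithStats(dark);k=1+np.argmax(st[1:,4]);print(st[k],ce[k])
for r in (200,215,230,245,260,268): 
    c=np.where(l[r]==k)[0];print(r,c.min(),c.max(),p[r,320])
P=dep(m,w,d)
for r in range(192,284,8): print(r,P[r,320].round(0))
cv2.imwrite('pics/wc1.png',cv2.resize(p[180:300,260:380,::-1],None,fx=5,fy=5,interpolation=cv2.INTER_CUBIC))
E
```

```text
[ 312  195   17   86 1106] [319.17631103 231.52079566]
200 312 327 [28 28 27]
215 312 327 [51 48 52]
230 312 326 [48 44 49]
245 312 326 [49 48 48]
260 313 326 [51 48 50]
268 313 326 [238 241 237]
192 [636.   3.  22.]
200 [629.  -0. 110.]
208 [635.   3. 111.]
216 [640.   7. 111.]
224 [646.  11. 111.]
232 [652.  15. 110.]
240 [657.  18. 110.]
248 [662.  22. 111.]
256 [668.  26. 111.]
264 [675.  31. 110.]
272 [680.  35. 111.]
280 [687.  39. 110.]
```

View pics/wc1.png

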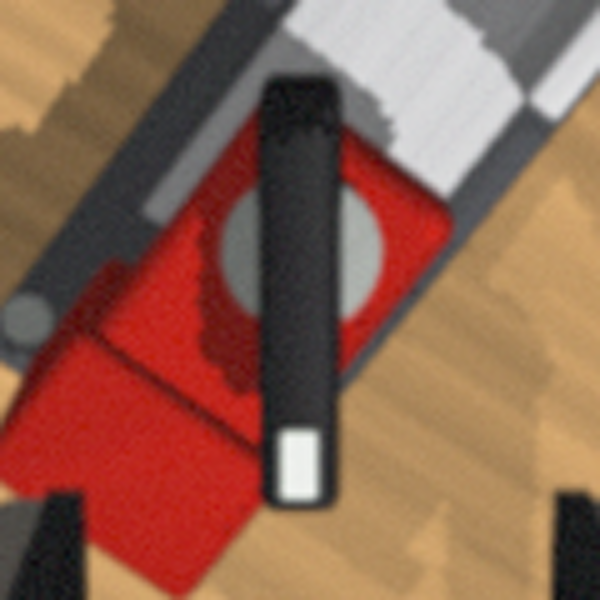

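The bar centre measures about (657, 19.2), top at z 111, yaw 34.7°. I'll shift y by -2.3 mm, descend to TCP z≈100 and close gently.

```bash
python3 -m handwheel '[[[0,-0.002,0.03],[0,0,0]],[[0,-0.0023,0.055],[0,0,0]],[[0,-0.0023,0.075],[0,0,0]],[[0,-0.0023,0.087],[0,0,0]],[[0,-0.0023,0.093],[0,0,0]],[[0,-0.0023,0.093],[0,0,0]]]' 0.05 15
python3 -m handwheel '[[[0,0,0],[0,0,0]],[[0,0,0],[0,0,0]],[[0,0,0],[0,0,0]],[[0,0,0],[0,0,0]],[[0,0,0],[0,0,0]],[[0,0,0],[0,0,0]]]' 0.01 15
python3 look.py 2 wrist
```

```text
time_s: 2.42
position: [656.8, 19.3, 99.9]
tool_rot: [[-0.821, -0.571, -0.002], [-0.571, 0.821, -0.0], [0.001, 0.001, -1.0]]
force: [-0.6, 0.0, 0.3]
finger_gap: 50.2
time_s: 2.92
position: [657.8, 18.5, 101.2]
tool_rot: [[-0.821, -0.57, 0.001], [-0.57, 0.821, 0.0], [-0.0, -0.0, -1.0]]
force: [-0.1, 0.0, 0.5]
finger_gap: 12.5
2.92 [657.8  18.5 101.2] yaw_y 124.78 [ 0.03  0.5   1.64 -0.    1.01 -2.15] [-0.1  0.   0.5] [ 0.03  0.01 -0.01] 12.5
```

View pics/wrist2.png

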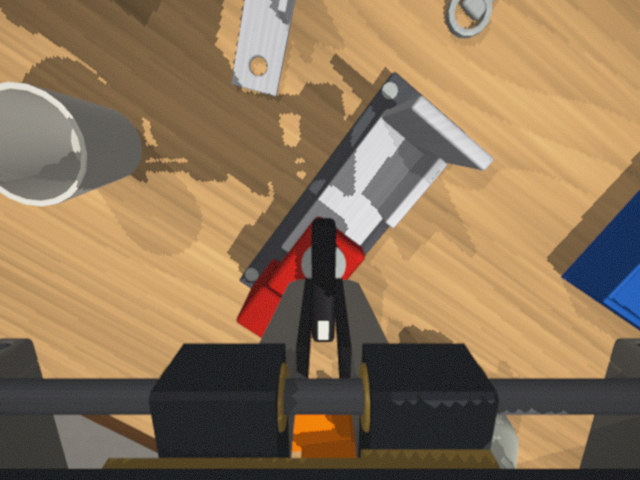

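The wrist view shows the fingers closed on the bar at about (322,300), with the bar centred. I'll raise the grip to 30 N and start loosening: clockwise is +z of the tool, rising 4 mm per rad.

```bash
python3 -m handwheel '[[[0,0,0],[0,0,0]],[[0,0,0],[0,0,0.05]],[[0,0,-0.0004],[0,0,0.1]],[[0,0,-0.0006],[0,0,0.15]],[[0,0,-0.0008],[0,0,0.2]],[[0,0,-0.001],[0,0,0.25]],[[0,0,-0.0012],[0,0,0.3]],[[0,0,-0.0014],[0,0,0.35]],[[0,0,-0.0016],[0,0,0.4]],[[0,0,-0.0016],[0,0,0.4]]]' 0.01 30
python3 look.py 3
```

```text
time_s: 3.8
position: [657.6, 18.5, 102.4]
tool_rot: [[-0.979, -0.203, -0.0], [-0.203, 0.979, 0.0], [0.0, 0.0, -1.0]]
force: [0.1, -0.2, 0.3]
finger_gap: 10.1
3.8 [657.6  18.5 102.4] yaw_y 101.74 [ 0.03  0.49  1.63  0.    1.01 -1.75] [ 0.1 -0.2  0.3] [0.04 0.05 0.04] 10.1
```

```bash
python3 look.py 4 wrist side; python3 - <<'E'
import cv2
a=cv2.imread('pics/wrist4.png')[180:360,220:420];b=cv2.imread('pics/side4.png')[190:290,260:370]
import numpy as np
o=np.zeros((600,800,3),np.uint8);o[:360,:400]=cv2.resize(a,(400,360));o[:364,400:]=cv2.resize(b,(400,364));cv2.imwrite('pics/c4.png',o)
E
```

```text
3.8 [657.6  18.5 102.4] yaw_y 101.74 [ 0.03  0.49  1.63  0.    1.01 -1.75] [ 0.1 -0.2  0.3] [0.04 0.05 0.04] 10.1
```

View pics/c4.png

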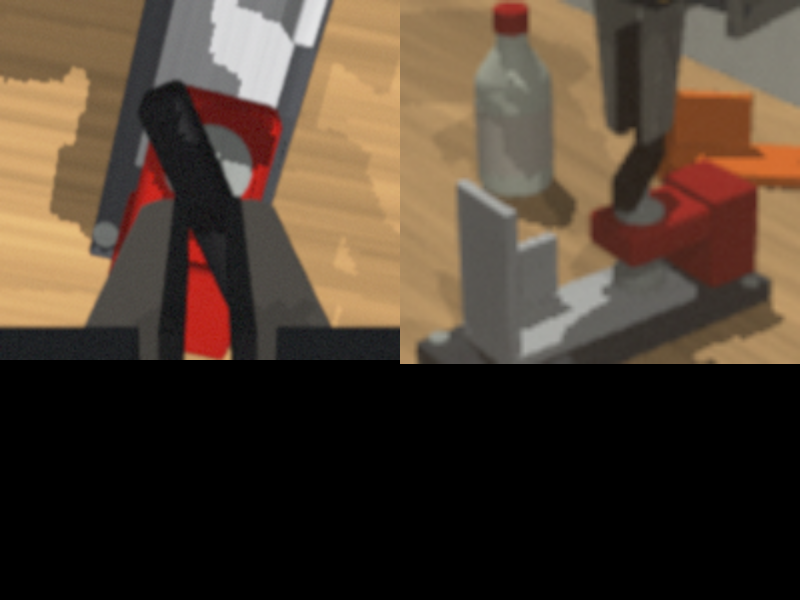

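```bash
python3 - <<'E'
from h import *
p,d,m,w=load('pics/side4.npz')
P=dep(m,w,d)
for v in range(212,246,3):
    print(v,[tuple(P[v,u].round(0).astype(int)) for u in range(316,340,4)])
i=np.linalg.inv(w)
def proj(X):
    c=i[:3,:3]@np.array(X)+i[:3,3];q=m@c;return (q[:2]/q[2]).round(1)
print('tip expected',proj([657.6,18.5,88.4]),'tcp',proj([657.6,18.5,102.4]))
cv2.imwrite('pics/s4.png',cv2.resize(p[180:260,290:370,::-1],None,fx=7,fy=7,interpolation=cv2.INTER_CUBIC))
E
```

```text
212 [(np.int64(646), np.int64(33), np.int64(151)), (np.int64(646), np.int64(20), np.int64(156)), (np.int64(658), np.int64(22), np.int64(151)), (np.int64(652), np.int64(3), np.int64(160)), (np.int64(658), np.int64(-3), np.int64(160)), (np.int64(671), np.int64(0), np.int64(155))]
215 [(np.int64(645), np.int64(33), np.int64(145)), (np.int64(648), np.int64(23), np.int64(147)), (np.int64(661), np.int64(25), np.int64(143)), (np.int64(653), np.int64(4), np.int64(153)), (np.int64(658), np.int64(-3), np.int64(153)), (np.int64(822), np.int64(166), np.int64(48))]
218 [(np.int64(839), np.int64(267), np.int64(-1)), (np.int64(647), np.int64(22), np.int64(141)), (np.int64(657), np.int64(21), np.int64(138)), (np.int64(652), np.int64(3), np.int64(146)), (np.int64(657), np.int64(-4), np.int64(147)), (np.int64(823), np.int64(167), np.int64(39))]
221 [(np.int64(826), np.int64(252), np.int64(-1)), (np.int64(648), np.int64(23), np.int64(134)), (np.int64(659), np.int64(23), np.int64(130)), (np.int64(653), np.int64(4), np.int64(139)), (np.int64(661), np.int64(0), np.int64(138)), (np.int64(822), np.int64(165
[... 1581 characters left out ...]
int64(96)), (np.int64(789), np.int64(143), np.int64(-2)), (np.int64(698), np.int64(28), np.int64(74))]
242 [(np.int64(747), np.int64(156), np.int64(-1)), (np.int64(628), np.int64(-1), np.int64(101)), (np.int64(631), np.int64(-10), np.int64(103)), (np.int64(660), np.int64(11), np.int64(86)), (np.int64(686), np.int64(27), np.int64(70)), (np.int64(693), np.int64(22), np.int64(70))]
245 [(np.int64(735), np.int64(142), np.int64(0)), (np.int64(629), np.int64(0), np.int64(93)), (np.int64(632), np.int64(-9), np.int64(96)), (np.int64(662), np.int64(13), np.int64(77)), (np.int64(675), np.int64(15), np.int64(72)), (np.int64(686), np.int64(14), np.int64(68))]
tip expected [324.8 239.9] tcp [324.8 234. ]
```

View pics/s4.png

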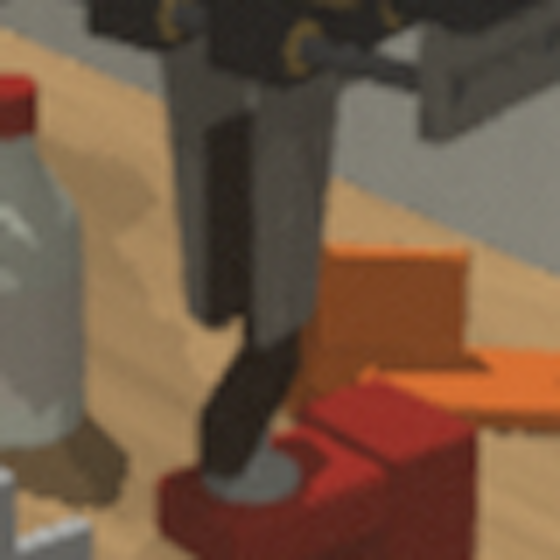

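```bash
python3 - <<'E'
from h import *
for f in ('pics/wrist0.npz','pics/wrist1.npz','pics/wrist4.npz'):
    p,d,m,w=load(f);P=dep(m,w,d);print(f,w[:3,3].round(1))
    for v in (278,282,286,290,300): 
        print(v,[tuple(P[v,u].round(0)) for u in ((232,236,412,416) if '0' in f else (270,274,372,376) if '1.n' in f else (300,306,336,342))])
E
```

```text
pics/wrist0.npz [176.  605.  383.7]
278 [(np.float64(222.0), np.float64(532.0), np.float64(214.0)), (np.float64(223.0), np.float64(534.0), np.float64(214.0)), (np.float64(260.0), np.float64(619.0), np.float64(214.0)), (np.float64(261.0), np.float64(621.0), np.float64(214.0))]
282 [(np.float64(222.0), np.float64(533.0), np.float64(220.0)), (np.float64(224.0), np.float64(534.0), np.float64(217.0)), (np.float64(260.0), np.float64(618.0), np.float64(219.0)), (np.float64(261.0), np.float64(620.0), np.float64(219.0))]
286 [(np.float64(223.0), np.float64(534.0), np.float64(225.0)), (np.float64(226.0), np.float64(533.0), np.float64(218.0)), (np.float64(262.0), np.float64(618.0), np.float64(219.0)), (np.float64(260.0), np.float64(619.0), np.float64(224.0))]
290 [(np.float64(225.0), np.float64(533.0), np.float64(224.0)), (np.float64(227.0), np.float64(533.0), np.float64(220.0)), (np.float64(264.0), np.float64(617.0), np.float64(220.0)), (np.float64(261.0), np.float64(618.0), np.float64(227.0))]
300 [(np.float64(229.0), np.float64(532.0), np.float64(227.0)), (np.float64(232.0), np.float64(530.0
[... 1869 characters left out ...]
[(np.float64(650.0), np.float64(5.0), np.float64(134.0)), (np.float64(650.0), np.float64(8.0), np.float64(134.0)), (np.float64(647.0), np.float64(23.0), np.float64(134.0)), (np.float64(647.0), np.float64(26.0), np.float64(132.0))]
290 [(np.float64(651.0), np.float64(5.0), np.float64(137.0)), (np.float64(649.0), np.float64(8.0), np.float64(139.0)), (np.float64(647.0), np.float64(23.0), np.float64(139.0)), (np.float64(646.0), np.float64(25.0), np.float64(139.0))]
300 [(np.float64(650.0), np.float64(6.0), np.float64(149.0)), (np.float64(650.0), np.float64(9.0), np.float64(148.0)), (np.float64(646.0), np.float64(22.0), np.float64(150.0)), (np.float64(646.0), np.float64(25.0), np.float64(150.0))]
```

View pics/wrist4.png

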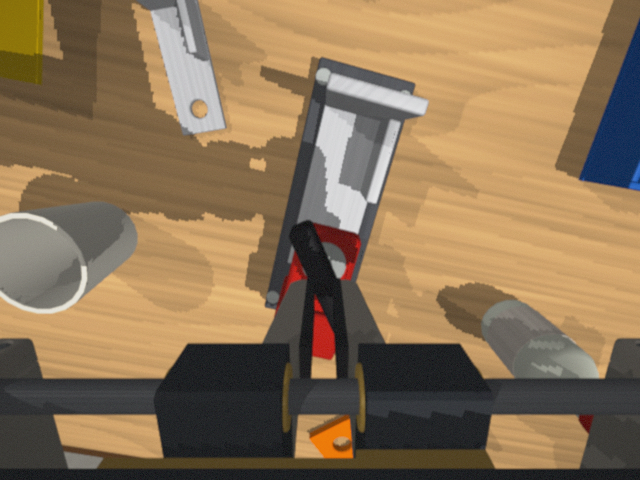

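The bar has not turned. Depth from both the side and wrist cameras puts the fingertips at z≈124, which is 22 mm above the reported TCP rather than 14 mm below it. The fingers closed and turned in the air above the bar. The real tips are at TCP z + 22 and XY agrees, so I'll work with that. I'll reopen, turn back and descend to TCP z≈65 (tips 87).

```bash
python3 -m handwheel '[[[0,0,0],[0,0,-0.1]],[[0,0,0],[0,0,-0.2]],[[0,0,0],[0,0,-0.3]],[[0,0,0],[0,0,-0.4]],[[0,0,0],[0,0,-0.4]],[[0,0,0],[0,0,-0.4]],[[0,0,0],[0,0,-0.4]]]' 0.05 15
python3 look.py 5
python3 -m handwheel '[[[0,0,0.010],[0,0,0]],[[0,0,0.018],[0,0,0]],[[0,0,0.025],[0,0,0]],[[0,0,0.025],[0,0,0]]]' 0.05 15
python3 look.py 6 wrist side;  python3 - <<'E'
from h import *
p=load('pics/side6.npz')[0];q=load('pics/wrist6.npz')[0]
cv2.imwrite('pics/s6.png',np.hstack([cv2.resize(p[180:260,290:370,::-1],(400,400),interpolation=cv2.INTER_CUBIC),cv2.resize(q[180:380,220:420,::-1],(400,400))]))
E
```

```text
time_s: 4.48
position: [657.6, 18.5, 102.4]
tool_rot: [[-0.823, -0.568, -0.0], [-0.568, 0.823, 0.0], [0.0, 0.0, -1.0]]
force: [0.9, -0.7, -0.9]
finger_gap: 49.8
4.48 [657.6  18.5 102.4] yaw_y 124.64 [ 0.03  0.49  1.63  0.    1.01 -2.15] [ 0.9 -0.7 -0.9] [ 0.05  0.04 -0.01] 49.8
time_s: 4.82
position: [656.1, 18.5, 75.0]
tool_rot: [[-0.822, -0.57, -0.003], [-0.57, 0.822, -0.0], [0.003, 0.002, -1.0]]
force: [-0.5, 0.2, -0.2]
finger_gap: 49.9
4.82 [656.1  18.5  75. ] yaw_y 124.76 [ 0.03  0.53  1.65  0.    0.97 -2.15] [-0.5  0.2 -0.2] [-0.    0.08  0.06] 49.9
```

View pics/s6.png

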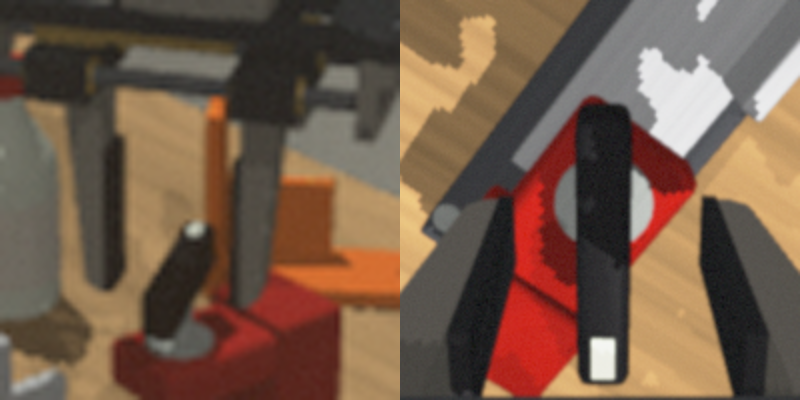

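The fingers now straddle the bar, with tips at about 97 mm. I'll go 9 mm lower and close.

```bash
python3 -m handwheel '[[[0,0,0.005],[0,0,0]],[[0,0,0.009],[0,0,0]],[[0,0,0.009],[0,0,0]]]' 0.05 15
python3 -m handwheel '[[[0,0,0],[0,0,0]],[[0,0,0],[0,0,0]],[[0,0,0],[0,0,0]],[[0,0,0],[0,0,0]],[[0,0,0],[0,0,0]],[[0,0,0],[0,0,0]],[[0,0,0],[0,0,0]]]' 0.006 20
python3 look.py 7
```

```text
time_s: 5.17
position: [657.2, 18.5, 67.6]
tool_rot: [[-0.821, -0.571, -0.001], [-0.571, 0.821, -0.0], [0.001, 0.001, -1.0]]
force: [0.1, -0.4, -0.1]
finger_gap: 49.8
time_s: 5.75
position: [657.9, 18.4, 68.6]
tool_rot: [[-0.821, -0.571, 0.0], [-0.571, 0.821, -0.0], [-0.0, -0.0, -1.0]]
force: [-0.7, -1.2, 0.2]
finger_gap: 14.0
5.75 [657.9  18.4  68.6] yaw_y 124.79 [ 0.03  0.53  1.66 -0.    0.95 -2.15] [-0.7 -1.2  0.2] [-0.1  -0.09 -0.  ] 14.0
```

Gap is 14.0 mm, so the jaws are on the bar. Now a first portion of the loosening turn.

```bash
python3 -m handwheel '[[[0,0,0],[0,0,0]],[[0,0,-0.0002],[0,0,0.05]],[[0,0,-0.0003],[0,0,0.1]],[[0,0,-0.0005],[0,0,0.15]],[[0,0,-0.0007],[0,0,0.2]],[[0,0,-0.0009],[0,0,0.25]],[[0,0,-0.0011],[0,0,0.3]],[[0,0,-0.0013],[0,0,0.35]],[[0,0,-0.0015],[0,0,0.4]],[[0,0,-0.0015],[0,0,0.4]]]' 0.006 30
python3 look.py 8 wrist
```

```text
time_s: 6.58
position: [657.7, 18.7, 69.9]
tool_rot: [[-0.979, -0.204, 0.0], [-0.204, 0.979, 0.0], [-0.0, 0.0, -1.0]]
force: [0.9, 0.4, 0.8]
finger_gap: 14.0
6.58 [657.7  18.7  69.9] yaw_y 101.76 [ 0.03  0.53  1.65  0.    0.95 -1.75] [0.9 0.4 0.8] [ 0.11 -0.04  0.22] 14.0
```

View pics/wrist8.png

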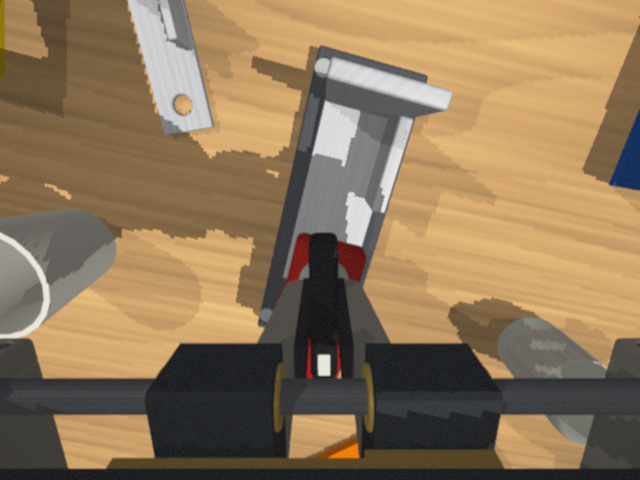

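The bar follows, and the torque about z is 0.22 N m, matching the expected friction. I'll continue by 1.2 rad.

```bash
python3 -m handwheel '[[[0,0,-0.0003],[0,0,0.08]],[[0,0,-0.0006],[0,0,0.16]],[[0,0,-0.001],[0,0,0.24]],[[0,0,-0.0013],[0,0,0.32]],[[0,0,-0.0016],[0,0,0.4]],[[0,0,-0.0019],[0,0,0.48]],[[0,0,-0.0022],[0,0,0.56]],[[0,0,-0.0026],[0,0,0.64]],[[0,0,-0.0029],[0,0,0.72]],[[0,0,-0.0032],[0,0,0.8]]]' 0.006 30
python3 look.py 9
python3 -m handwheel '[[[0,0,-0.0003],[0,0,0.08]],[[0,0,-0.0006],[0,0,0.16]],[[0,0,-0.001],[0,0,0.24]],[[0,0,-0.0013],[0,0,0.32]],[[0,0,-0.0015],[0,0,0.37]],[[0,0,-0.0016],[0,0,0.4]],[[0,0,-0.0016],[0,0,0.4]]]' 0.006 30
python3 look.py 10 wrist
```

```text
time_s: 7.47
position: [657.8, 19.3, 73.1]
tool_rot: [[-0.828, 0.56, 0.0], [0.56, 0.828, 0.001], [0.0, 0.001, -1.0]]
force: [1.0, 3.6, -1.4]
finger_gap: 13.7
7.47 [657.8  19.3  73.1] yaw_y 55.93 [ 0.03  0.53  1.65  0.    0.96 -0.95] [ 1.   3.6 -1.4] [ 0.59 -0.25  0.22] 13.7
time_s: 8.05
position: [658.1, 19.5, 74.7]
tool_rot: [[-0.547, 0.837, 0.001], [0.837, 0.547, 0.001], [0.001, 0.001, -1.0]]
force: [2.4, 4.7, -0.9]
finger_gap: 13.6
8.05 [658.1  19.5  74.7] yaw_y 33.14 [ 0.03  0.53  1.65  0.    0.96 -0.55] [ 2.4  4.7 -0.9] [ 0.83 -0.35  0.18] 13.6
```

View pics/wrist10.png

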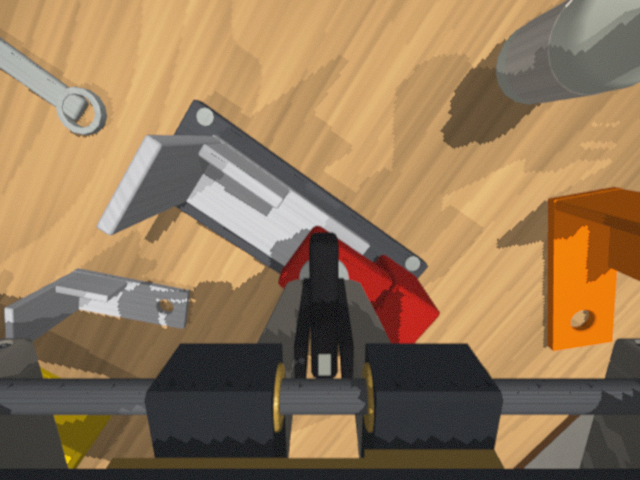

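The turn is complete at 1.6 rad with no stop hit, and torque stayed at 0.18–0.22. Now I'll release, rise and go over the flange.

```bash
python3 -m handwheel '[[[0,0,0],[0,0,0]],[[0,0,0],[0,0,0]],[[0,0,0],[0,0,0]],[[0,0,0],[0,0,0]],[[0,0,-0.015],[0,0,0]],[[0,0,-0.035],[0,0,0]],[[0,0,-0.055],[0,0,0]]]' 0.05 20
python3 -m handwheel '[[[0.020,-0.029,0],[0,0,0.12]],[[0.040,-0.058,0],[0,0,0.24]],[[0.061,-0.0865,0],[0,0,0.36]],[[0.061,-0.0865,0],[0,0,0.48]],[[0.061,-0.0865,0],[0,0,0.6]],[[0.061,-0.0865,0],[0,0,0.613]],[[0.061,-0.0865,0],[0,0,0.613]]]'
python3 look.py 11 wrist side top; python3 - <<'E'
from h import *
p,d,m,w=load('pics/wrist11.npz');P=dep(m,w,d)
q=(P[...,2]>108)&(P[...,2]<122)
for u in range(200,460,20):
    v=np.where(q[:,u])[0]
    if len(v): print(u,v.min(),v.max(),P[v.min(),u].round(0),P[v.max(),u].round(0))
E
```

```text
time_s: 8.68
position: [656.9, 18.2, 129.7]
tool_rot: [[-0.547, 0.837, -0.002], [0.837, 0.547, -0.0], [0.001, -0.002, -1.0]]
force: [0.8, 0.2, -0.4]
finger_gap: 50.0
time_s: 9.27
position: [552.1, 22.2, 129.9]
tool_rot: [[0.032, 0.999, 0.0], [0.999, -0.032, -0.0], [-0.0, 0.0, -1.0]]
force: [-0.6, 0.6, -0.0]
finger_gap: 50.4
9.27 [552.1  22.2 129.9] yaw_y -1.85 [ 0.04  0.31  1.85 -0.    0.98  0.07] [-0.6  0.6 -0. ] [-0.1   0.05 -0.01] 50.4
320 229 302 [551.  49. 110.] [549.   1. 116.]
```

View pics/wrist11.png

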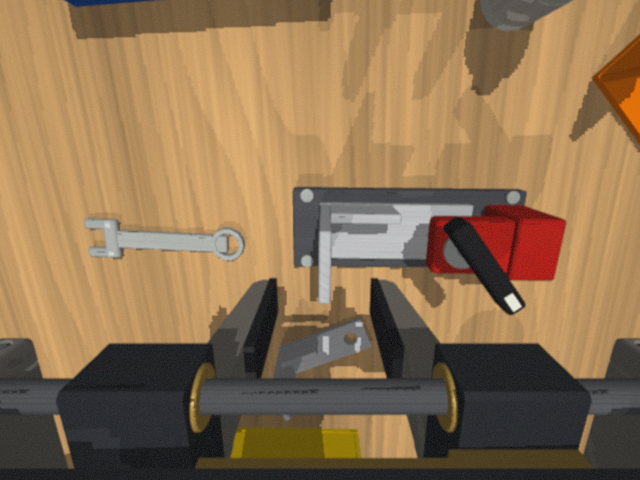

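View pics/side11.png

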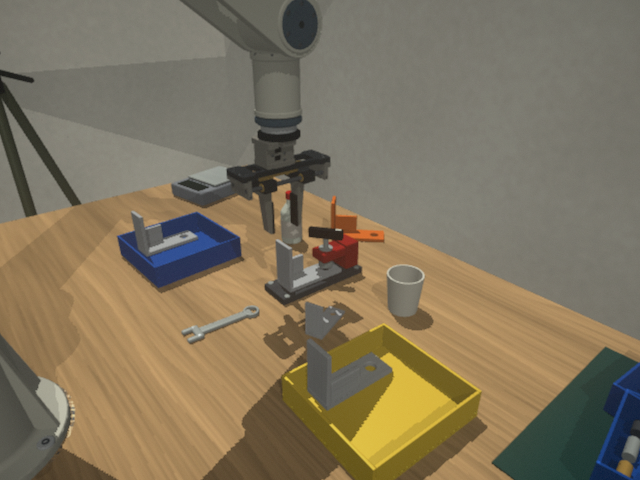

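The wrist view shows the flange as a vertical strip at column about 324, rows 205–302, centred between the jaws. The bar now points to lower right at (485,265), so the screw is loose. Descending onto the flange (TCP z≈60, tips ≈82).

```bash
python3 -m handwheel '[[[0.001,0,0.02],[0,0,0]],[[0.0015,0,0.04],[0,0,0]],[[0.0015,0,0.055],[0,0,0]],[[0.0015,0,0.065],[0,0,0]],[[0.0015,0,0.070],[0,0,0]],[[0.0015,0,0.070],[0,0,0]]]' 0.05 20
python3 look.py 12
python3 -m handwheel '[[[0,0,0],[0,0,0]],[[0,0,0],[0,0,0]],[[0,0,0],[0,0,0]],[[0,0,0],[0,0,0]],[[0,0,0],[0,0,0]],[[0,0,0],[0,0,0]],[[0,0,0],[0,0,0]]]' 0.0 10
python3 look.py 13 wrist side; python3 - <<'E'
from h import *
p=load('pics/side13.npz')[0];q=load('pics/wrist13.npz')[0]
cv2.imwrite('pics/s13.png',np.hstack([cv2.resize(p[200:300,260:360,::-1],(400,400),interpolation=cv2.INTER_CUBIC),cv2.resize(q[180:380,220:420,::-1],(400,400))]))
E
```

```text
time_s: 9.92
position: [551.4, 23.8, 58.7]
tool_rot: [[0.034, 0.999, -0.002], [0.999, -0.034, -0.0], [-0.0, -0.002, -1.0]]
force: [-0.9, -0.2, -0.2]
finger_gap: 50.1
9.92 [551.4  23.8  58.7] yaw_y -1.96 [ 0.04  0.41  1.9  -0.    0.83  0.07] [-0.9 -0.2 -0.2] [-0.06  0.04 -0.  ] 50.1
time_s: 10.5
position: [552.3, 23.9, 60.0]
tool_rot: [[0.035, 0.999, 0.001], [0.999, -0.035, 0.0], [0.0, 0.001, -1.0]]
force: [0.0, 0.0, 2.3]
finger_gap: 8.1
10.5 [552.3  23.9  60. ] yaw_y -2.0 [0.04 0.41 1.9  0.   0.83 0.08] [0.  0.  2.3] [ 0.04  0.13 -0.01] 8.1
```

View pics/s13.png

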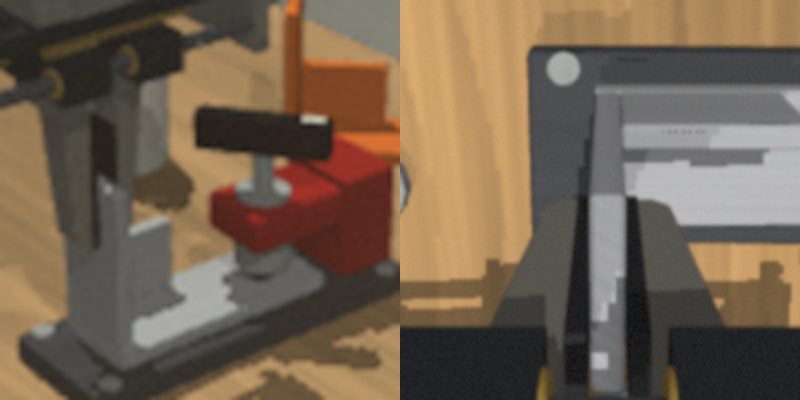

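The flange is gripped, with a gap of 8.1 mm. The side view shows the raised pressing foot and the stem exposed under the bar. I'll firm the grip and start the draw, level along tool -y.

```bash
python3 -m handwheel '[[[0,0,0],[0,0,0]],[[0,0,0],[0,0,0]],[[0,-0.001,0],[0,0,0]],[[0,-0.003,0],[0,0,0]],[[0,-0.005,0],[0,0,0]]]' 0.0 55
python3 look.py 14
python3 -m handwheel '[[[0,-0.004,0],[0,0,0]],[[0,-0.008,0],[0,0,0]],[[0,-0.012,0],[0,0,0]]]'
python3 look.py 15
```

```text
time_s: 11.02
position: [547.6, 24.0, 60.0]
tool_rot: [[0.035, 0.999, 0.002], [0.999, -0.035, 0.0], [0.0, 0.002, -1.0]]
force: [1.6, -0.3, 6.1]
finger_gap: 8.1
11.02 [547.6  24.   60. ] yaw_y -2.01 [ 0.04  0.4   1.91 -0.    0.83  0.08] [ 1.6 -0.3  6.1] [-0.05 -0.98  0.01] 8.1
time_s: 11.27
position: [535.1, 24.5, 60.0]
tool_rot: [[0.035, 0.999, 0.001], [0.999, -0.035, 0.0], [0.0, 0.001, -1.0]]
force: [2.0, 0.4, 5.8]
finger_gap: 7.2
11.27 [535.1  24.5  60. ] yaw_y -2.01 [ 0.04  0.39  1.94 -0.    0.82  0.08] [2.  0.4 5.8] [ 0.02 -0.48 -0.05] 7.2
```

It slides free at about 2 N. Drawing it out another 55 mm.

```bash
python3 -m handwheel '[[[0,-0.010,0],[0,0,0]],[[0,-0.020,0],[0,0,0]],[[0,-0.030,0],[0,0,0]],[[0,-0.040,0],[0,0,0]],[[0,-0.050,0],[0,0,0]],[[0,-0.055,0],[0,0,0]],[[0,-0.055,0],[0,0,0]]]'
python3 look.py 16 side; python3 - <<'E'
from h import *
p=load('pics/side16.npz')[0]
cv2.imwrite('pics/s16.png',cv2.resize(p[190:340,200:400,::-1],None,fx=3.5,fy=3.5,interpolation=cv2.INTER_CUBIC))
E
```

```text
time_s: 11.85
position: [478.0, 26.4, 59.9]
tool_rot: [[0.035, 0.999, -0.002], [0.999, -0.035, -0.0], [-0.0, -0.002, -1.0]]
force: [-2.3, -0.5, 10.8]
finger_gap: 7.3
11.85 [478.   26.4  59.9] yaw_y -2.0 [0.05 0.31 2.05 0.   0.78 0.09] [-2.3 -0.5 10.8] [-0.02 -0.09  0.02] 7.3
```

View pics/s16.png

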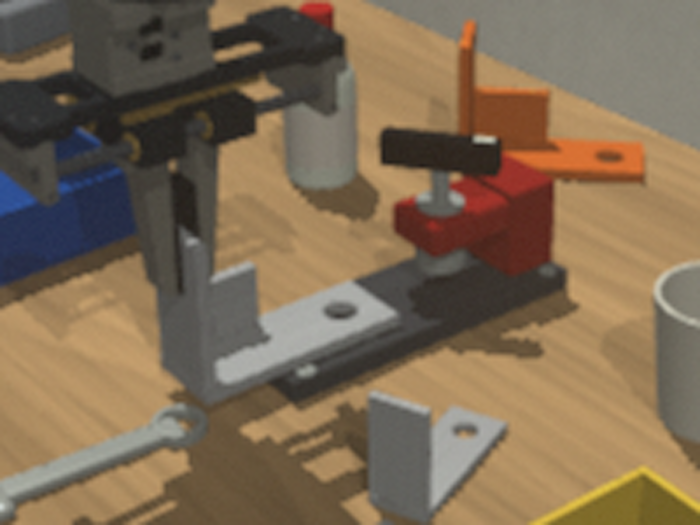

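The bracket is clear of the clamp, foot end well out in front. Now lift 100 mm.

```bash
python3 -m handwheel '[[[0,0,-0.003],[0,0,0]],[[0,0,-0.01],[0,0,0]],[[0,0,-0.022],[0,0,0]],[[0,0,-0.037],[0,0,0]],[[0,0,-0.052],[0,0,0]],[[0,0,-0.067],[0,0,0]],[[0,0,-0.082],[0,0,0]],[[0,0,-0.094],[0,0,0]],[[0,0,-0.1],[0,0,0]],[[0,0,-0.1],[0,0,0]]]'
python3 look.py 17 side top; python3 - <<'E'
from h import *
p=load('pics/side17.npz')[0]
cv2.imwrite('pics/s17.png',cv2.resize(p[150:300,180:380,::-1],None,fx=3,fy=3,interpolation=cv2.INTER_CUBIC))
p,d,m,w=load('pics/top17.npz')
cv2.imwrite('pics/t17.png',cv2.resize(p[240:390,110:340,::-1],None,fx=3,fy=3,interpolation=cv2.INTER_CUBIC))
hsv=cv2.cvtColor(p,cv2.COLOR_RGB2HSV);v,u=np.mgrid[:480,:640]
b=((hsv[...,0]>100)&(hsv[...,0]<125)&(hsv[...,1]>120)&(u<240)&(u>110)&(v>250)&(v<380)).astype(np.uint8)
c=max(cv2.findContours(b,0,2)[0],key=cv2.contourArea)
W=ray(m,w,c[:,0],50)[:,:2].astype(np.float32);print(cv2.minAreaRect(W),cv2.minAreaRect(c))
E
```

```text
time_s: 12.73
position: [479.5, 26.4, 160.3]
tool_rot: [[0.035, 0.999, -0.0], [0.999, -0.035, 0.0], [-0.0, -0.0, -1.0]]
force: [0.4, -0.5, -3.5]
finger_gap: 7.8
12.73 [479.5  26.4 160.3] yaw_y -2.01 [0.05 0.17 1.97 0.   1.01 0.09] [ 0.4 -0.5 -3.5] [-0.13  0.14  0.02] 7.8
((458.1761474609375, 311.66705322265625), (208.41348266601562, 205.50433349609375), 2.0758166313171387) ((177.48968505859375, 316.96173095703125), (94.77093505859375, 92.80975341796875), 88.8982925415039)
```

View pics/s17.png

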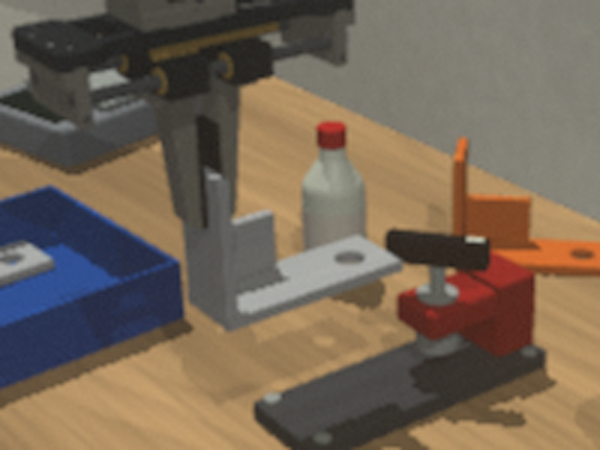

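View pics/t17.png

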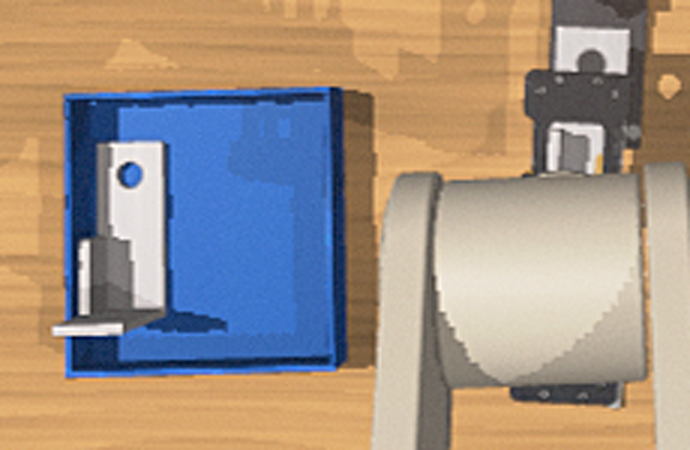

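The bracket is held level and lifted. The blue bin's free floor is on the right of its own bracket, around crop (260,230). Moving over it, drawing back in x first to stay away from the bottle.

```bash
python3 -m handwheel '[[[0,-0.006,0],[0,0,0]],[[0.004,-0.018,0],[0,0,0]],[[0.014,-0.034,0],[0,0,0]],[[0.028,-0.05,0],[0,0,0]],[[0.046,-0.065,0],[0,0,-0.02]],[[0.068,-0.078,0],[0,0,-0.03]],[[0.092,-0.087,0],[0,0,-0.04]],[[0.117,-0.092,0],[0,0,-0.05]],[[0.142,-0.092,0],[0,0,-0.06]],[[0.167,-0.092,0],[0,0,-0.072]],[[0.19,-0.092,0],[0,0,-0.072]],[[0.21,-0.092,0],[0,0,-0.072]],[[0.227,-0.092,0],[0,0,-0.072]],[[0.24,-0.092,0],[0,0,-0.072]],[[0.249,-0.092,0],[0,0,-0.072]],[[0.2515,-0.092,0],[0,0,-0.072]],[[0.2515,-0.092,0],[0,0,-0.072]]]'
python3 look.py 18 side wrist
```

```text
time_s: 14.25
position: [396.3, 280.9, 159.4]
tool_rot: [[-0.038, 0.999, -0.001], [0.999, 0.038, -0.001], [-0.001, -0.001, -1.0]]
force: [0.4, 0.7, -4.4]
finger_gap: 7.8
14.25 [396.3 280.9 159.4] yaw_y 2.16 [ 0.61  0.18  1.96 -0.    1.01  0.58] [ 0.4  0.7 -4.4] [-0.07  0.15 -0.01] 7.8
```

View pics/side18.png

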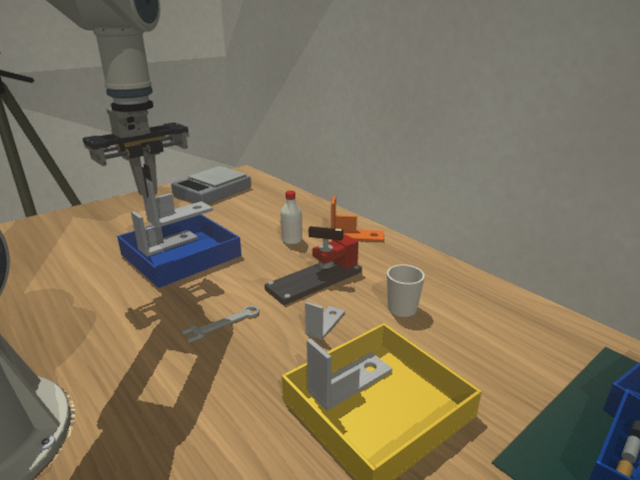

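View pics/wrist18.png

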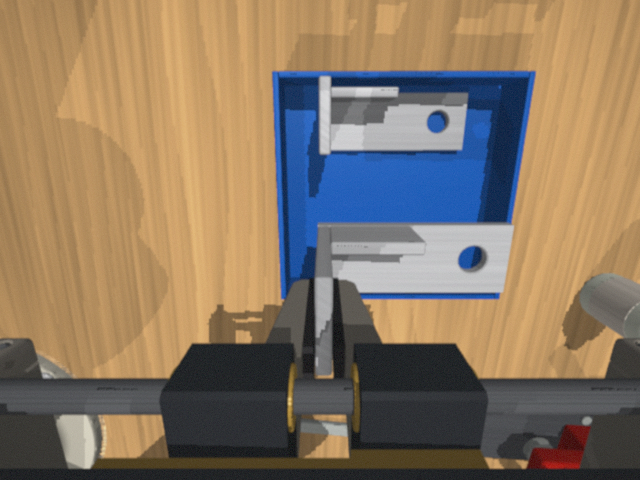

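```bash
python3 - <<'E'
from h import *
p,d,m,w=load('pics/wrist18.npz');P=dep(m,w,d)
print(ray(m,w,[(273,72),(535,72),(288,298),(499,298)],50).round(1))
print('foot',[P[v,u].round(0) for v,u in((232,505),(285,500),(232,345),(285,345))])
print('rim depth',[P[v,u].round(0) for v,u in((296,300),(297,450),(200,282),(200,520),(74,400))])
# depth of underside reference: foot upper face z
E
```

```text
[[351.6 410.3  50. ]
 [559.1 417.9  50. ]
 [364.9 213.6  50. ]
 [566.8 221.2  50. ]]
foot [array([520., 305., 122.]), array([524., 266., 123.]), array([409., 306., 142.]), array([407., 290., 188.])]
rim depth [array([385., 290., 203.]), array([520., 221.,  50.]), array([359., 308.,  49.]), array([598., 308.,  -1.]), array([453., 413.,  49.])]
```

The bin is centred at about (459,315). The bracket's foot spans y 257–307, i.e. bin -58 to -9, which is free floor, and its underside is about 110 mm above the floor. Descending 98 mm, then slowly.

```bash
python3 -m handwheel '[[[0,0,0.005],[0,0,0]],[[0,0,0.017],[0,0,0]],[[0,0,0.033],[0,0,0]],[[0,0,0.05],[0,0,0]],[[0,0,0.066],[0,0,0]],[[0,0,0.08],[0,0,0]],[[0,0,0.09],[0,0,0]],[[0,0,0.096],[0,0,0]],[[0,0,0.1],[0,0,0]],[[0,0,0.1],[0,0,0]]]'
python3 look.py 19 side
python3 -m handwheel '[[[0,0,0.002],[0,0,0]],[[0,0,0.004],[0,0,0]],[[0,0,0.006],[0,0,0]],[[0,0,0.007],[0,0,0]],[[0,0,0.008],[0,0,0]],[[0,0,0.008],[0,0,0]]]'
python3 look.py 20
```

```text
time_s: 15.18
position: [396.7, 280.6, 59.2]
tool_rot: [[-0.037, 0.999, -0.001], [0.999, 0.037, -0.0], [-0.0, -0.001, -1.0]]
force: [0.0, 0.3, -3.3]
finger_gap: 8.0
15.18 [396.7 280.6  59.2] yaw_y 2.1 [ 0.61  0.32  2.04 -0.    0.78  0.58] [ 0.   0.3 -3.3] [-0.05  0.19  0.05] 8.0
time_s: 15.73
position: [396.7, 280.9, 51.6]
tool_rot: [[-0.037, 0.999, -0.0], [0.999, 0.037, -0.0], [-0.0, -0.0, -1.0]]
force: [0.4, 0.0, -3.7]
finger_gap: 7.7
15.73 [396.7 280.9  51.6] yaw_y 2.12 [ 0.61  0.34  2.04 -0.    0.76  0.58] [ 0.4  0.  -3.7] [-0.09  0.23 -0.05] 7.7
```

```bash
python3 -m handwheel '[[[0,0,0.0005],[0,0,0]],[[0,0,0.001],[0,0,0]],[[0,0,0.0015],[0,0,0]],[[0,0,0.0015],[0,0,0]]]'
python3 look.py 21
python3 -m handwheel '[[[0,0,0.0005],[0,0,0]],[[0,0,0.001],[0,0,0]],[[0,0,0.001],[0,0,0]]]'
python3 look.py 22 side; python3 - <<'E'
from h import *
p=load('pics/side22.npz')[0]
cv2.imwrite('pics/s22.png',cv2.resize(p[130:300,80:280,::-1],None,fx=3.5,fy=3.5,interpolation=cv2.INTER_CUBIC))
E
```

```text
time_s: 16.07
position: [396.8, 280.9, 50.1]
tool_rot: [[-0.037, 0.999, -0.0], [0.999, 0.037, -0.0], [-0.0, -0.0, -1.0]]
force: [0.4, -0.3, -2.9]
finger_gap: 7.8
16.07 [396.8 280.9  50.1] yaw_y 2.12 [ 0.61  0.34  2.04 -0.    0.76  0.58] [ 0.4 -0.3 -2.9] [-0.08  0.14  0.02] 7.8
time_s: 16.32
position: [396.8, 281.0, 50.0]
tool_rot: [[-0.037, 0.999, -0.0], [0.999, 0.037, 0.0], [0.0, -0.0, -1.0]]
force: [-3.4, -2.8, 9.7]
finger_gap: 7.8
16.32 [396.8 281.   50. ] yaw_y 2.12 [0.61 0.34 2.04 0.   0.76 0.58] [-3.4 -2.8  9.7] [-0.45  0.72  0.03] 7.8
```

View pics/s22.png

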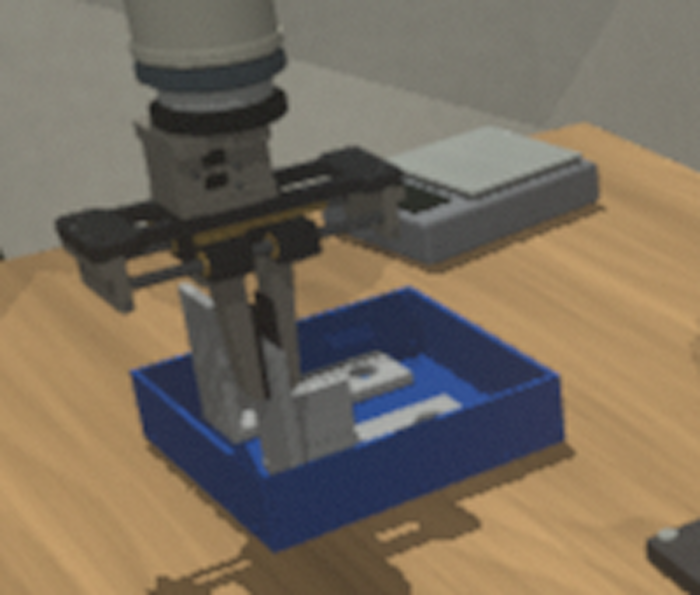

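Contact: the vertical force went from -3 to +10 N with the foot on the floor. Releasing and rising.

```bash
python3 -m handwheel '[[[0,0,-0.0006],[0,0,0]],[[0,0,-0.0006],[0,0,0]],[[0,0,-0.0006],[0,0,0]]]' 0 6
python3 look.py 22b
python3 -m handwheel '[[[0,0,0],[0,0,0]],[[0,0,0],[0,0,0]],[[0,0,0],[0,0,0]],[[0,0,0],[0,0,0]],[[0,0,0],[0,0,0]],[[0,0,-0.01],[0,0,0]],[[0,0,-0.03],[0,0,0]],[[0,0,-0.06],[0,0,0]],[[0,0,-0.09],[0,0,0]],[[0,0,-0.12],[0,0,0]],[[0,0,-0.13],[0,0,0]],[[0,0,-0.13],[0,0,0]]]' 0.04 6
python3 look.py 23 side wrist top
```

```text
time_s: 16.62
position: [397.0, 281.0, 50.0]
tool_rot: [[-0.037, 0.999, 0.0], [0.999, 0.037, 0.0], [0.0, 0.0, -1.0]]
force: [-1.1, -0.6, 2.0]
finger_gap: 7.7
16.62 [397. 281.  50.] yaw_y 2.12 [ 0.61  0.34  2.04 -0.    0.76  0.58] [-1.1 -0.6  2. ] [-0.19  0.31 -0.01] 7.7
time_s: 17.62
position: [398.4, 282.1, 182.9]
tool_rot: [[-0.037, 0.999, 0.005], [0.999, 0.037, 0.003], [0.003, 0.005, -1.0]]
force: [0.8, -0.5, -0.1]
finger_gap: 40.1
17.62 [398.4 282.1 182.9] yaw_y 2.12 [ 0.61  0.15  1.93 -0.    1.05  0.58] [ 0.8 -0.5 -0.1] [-0.03  0.05 -0.11] 40.1
```

View pics/wrist23.png

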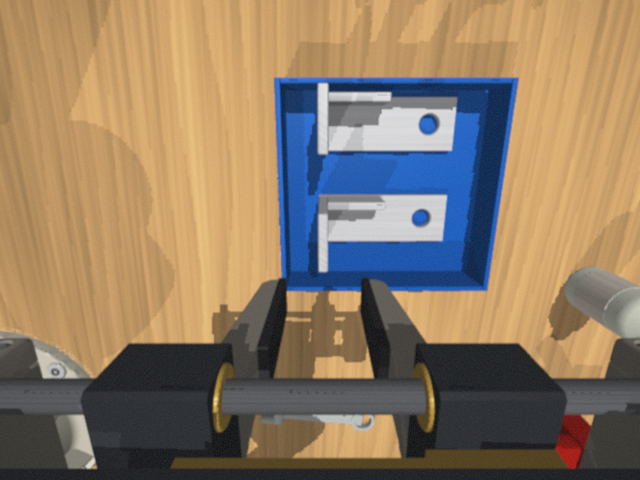

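View pics/side23.png

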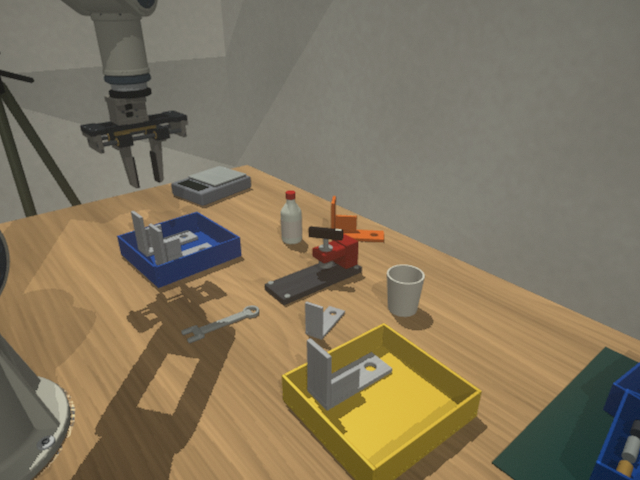

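View pics/top23.png

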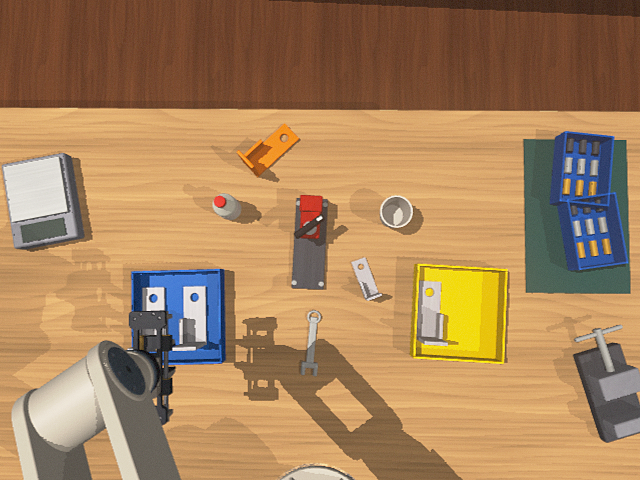

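The wrist view shows the placed bracket at (380,220), parallel to the bin's own bracket at (390,120) and with the same hand. The bottle (226,207), cup (397,211) and spanner (312,343) are at their starting pixels. A final numeric check on flatness, bar angle and bystanders.

```bash
python3 - <<'E'
from h import *
p,d,m,w=load('pics/wrist23.npz');P=dep(m,w,d)
for n,uv in (('placed',((340,225),(390,230),(440,230),(400,200),(440,200))),('fixed',((340,140),(400,140),(450,140),(450,112)))):
    print(n,[P[v,u].round(0).tolist() for u,v in uv])
p,d,m,w=load('pics/top23.npz');p0=load('pics/top0.npz')[0]
roi=np.zeros((480,640),np.uint8);roi[205:245,290:335]=1
k=((p.max(2)<55)&(roi>0)).astype(np.uint8);c=max(cv2.findContours(k,0,2)[0],key=cv2.contourArea);print('bar px',cv2.minAreaRect(c))
for n,(a,b,e,f) in dict(bottle=(185,225,205,245),cup=(190,235,375,418),spanner=(305,380,295,325),small=(250,305,348,385)).items():
    print(n,np.abs(p[a:b,e:f].astype(int)-p0[a:b,e:f]).mean().round(1))
cv2.imwrite('pics/bar23.png',cv2.resize(p[185:300,270:350,::-1],None,fx=5,fy=5,interpolation=cv2.INTER_CUBIC))
E
```

```text
placed [[416.0, 274.0, 13.0], [470.0, 270.0, 12.0], [524.0, 273.0, 13.0], [478.0, 303.0, 11.0], [520.0, 305.0, 12.0]]
fixed [[411.0, 362.0, 13.0], [472.0, 364.0, 12.0], [521.0, 366.0, 13.0], [518.0, 392.0, 12.0]]
bar px ((304.0, 226.0), (0.0, 0.0), 0.0)
bottle 6.8
cup 6.8
spanner 29.4
small 7.4
```

View pics/bar23.png

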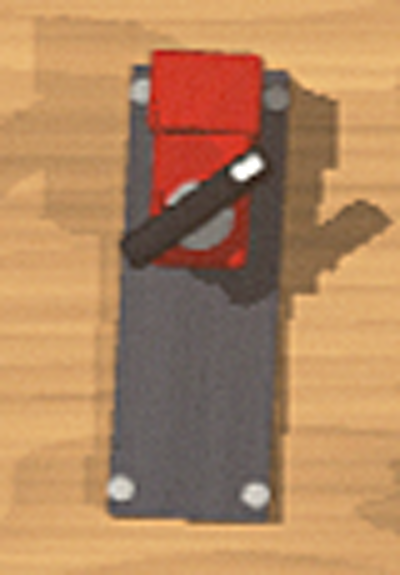

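The foot's top face is at z 11–13, the same as the fixed bracket, so the placed bracket stands flat. The bar is now at about -53.5°, roughly 1.54 rad looser. The spanner's larger picture difference looks like the arm's shadow, because its outline is at the same pixels. Handing in.

```bash
python3 -c "
from plant import order;print(order.close_job())"
```

```text
the job is handed in; nothing more can be done
None
```

I loosened the screw about 1.54 rad clockwise and drew the bracket level out of the clamp's open front by about 74 mm. I then stood it on its foot in the blue bin beside the matching left-hand bracket. I handed the job in at about 18 s.

**Last checks:**
- **Bracket:** the top of its foot reads z 11–13 mm, the same as the fixed bracket beside it, so it stands flat and parallel to it.
- **Screw:** it was left loose, with the bar at about -53.5° against 34.7° at the start. Torque while turning stayed near 0.2 N m and I reached no stop.
- **Drawing out and setting down:** it slid out at about 2 N. The vertical force was about +10 N when it touched the floor.
- **Bystanders:** the bottle, cup and spanner are at their starting pixels. The spanner's patch of the picture did differ numerically, which I put down to the arm's shadow over it.

**Disagreement with the description:** both cameras put the fingertips about 22 mm above the reported TCP, not 14 mm below it as stated. Because of this my first grip closed and turned in empty air above the bar, touching nothing. I turned back, corrected the height and carried on from there.

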